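# Draw the hot offcut pan with the drag hook

## Robot

A 6-joint arm with a two-finger parallel gripper is mounted at the origin on a cart in front of the work surface, level with it; the furniture and walls round the work are solid. World frame = base frame: x ahead of the robot, y to its left, z up, the work surface at z = 0. Lengths are in mm, angles in rad, forces in N, time in s.
With the tool pointing down it reaches from about 250 to 725 mm from the base axis. Payload 9.7 kg.
Tool frame: the origin (TCP) lies on the centre line of the jaws, within the pads' length; the fingertips stand 25 mm ahead of it and the grasp point (between the pads) lies 6 mm ahead of it (arm.tip_extent is the distance from the TCP to the fingertips, in mm); z points along the fingers, y is the line along which they close (so a half turn about z gives the same grasp; the last joint's range is limited). The gripper opens to 85 mm and grips with 20 to 120 N. Pads are 22 mm wide; open, the fingers measure 114 mm over their backs; the gripper's body (76 mm by 85 mm) begins 54 mm behind the grasp point. The pads swing forward as they close: fully open they stand 13 mm farther back than shut.
Start: joints at [0, 0.087, 0.176, 1.66, 0, 1.571], TCP at [549.997, -0, 256.284] pointing down, gripper open.
Joint ranges: [-3.13, 3.13], [-0.85, 1.81], [-1.15, 1.24], [-2.2, 2.28], [-1.44, 1.52], [-3.14, 3.14]. Speed limits (rad/s): [2.22, 2.22, 2.57, 3.14, 3.14, 3.14].

## Interface

Orientations are given as a 3x3 rotation matrix whose columns are the frame's x, y, z axes.
In Python, from station import arm gives the robot as it stands. The module is installed in compiled form; this text tells all that it offers.
- The arm moves only by the shell command python3 -m creep 'ROWS' [FORCE]. ROWS is JSON, a list that holds one entry, the list of rows, each a list of 7 numbers: the opening, from 0 (shut) to 1 (fully open), then the shift along the tool's x, y, z in mm, then the turn, a rotation vector about the tool's x, y, z in rad. In form: [[[jaw, x, y, z, ax, ay, az], ...]]. A call has exactly 8 rows; each row shifts and turns the commanded pose from where the row before left it, along the tool's axes as they then stand; what a row does not reach is not made up. A row lasts 1/8 s, in which the tool goes at most 62.5 mm and 10.7 degrees, less where a joint would pass 70% of its speed; a pose out of reach is approached as far as the arm can. A call with a gripper value outside its range is refused whole. The fingers move at their own pace and stop on an object; FORCE is the grip in N (left out, the last holds). Time passes only in rows, so rows that do not move let the fingers close, or fill a call up. It gives the time, the measured TCP pose, the force, the opening and the grip force at its end, in the units of the state.
- arm.state(): the state, without advancing time (a new reading comes with each control period).
- arm.get_image(name): name is "scene" or "side" or "wrist"; returns the picture (480x640x3 uint8, red, green, blue); there is no depth.
- arm.get_calibration(name): a dict with "camera_matrix" (3x3 intrinsics, pixels), "distortion" ([k1, k2, p1, p2, k3] as OpenCV has them; the pictures are not rectified), "pose" (4x4, takes a point from camera to world coordinates). Camera axes: x right, y down, z forward; pixel columns grow to the right and rows downward; lengths in mm; the calibration is good to about 2 mm. A picture is of the moment at which its call begins: read the wrist's pose just before it. get_calibration takes no time and is no camera call; for the wrist camera it gives the pose at the moment of the call.
- arm.sign_off(): hands the job in; it is judged then, once.
Trained networks look in the newest picture that a camera, given by its name, has taken for a name from the list of things; names that differ only in an ending like _2 or _b are one class to them, and where a whole thing is asked for, a point or a joint stands for the part that bears it (a point fixed in the world has none). Each returns a list of dicts, best first, with "conf" (0 to 1); they miss things now and then, are a little off and sometimes report something else, mostly with a low value. They report only what shows in the picture. A call takes as long as a camera call.
- arm.silhouettes(camera, name): "mask" (480x640 bool, what is visible of it) and "box" ([left, top, right, bottom] in pixels, round what is visible of it).
The state is a dict: "time": time; "joint_pos": joint angles; "joint_vel": joint speeds; "joint_torque": joint torques, N m; "eef_pos": TCP position; "ee_rot": TCP orientation; "contact_force": force on the tool from outside, world axes, zero at the start; "ft_torque": the same for the moment, N m; "width": opening from 0.0 (shut) to 1.0 (fully open); "gripper_force": force on a finger pad.
Only numpy, scipy, OpenCV 4.12 (cv2) and the standard library are available. Lean on these libraries where they do the work, as an engineer would, in place of code of your own. Each camera call takes 0.05 s, during which the arm holds its last target. There are 200 camera calls.

## Task

The offcut pan in the bench-top cutting stand is hot and full: take the drag hook from the table, reach it in under the stand's front ledge, feel for the drawbar eye on the pan's front and catch it, and draw the pan out until it is right against its stop. Work gently, without forcing or jerking, touch the pan only with the hook, then unhook and lay the hook flat on the table, leaving everything else as it is.

Things in the scene. Friction and masses are not known exactly. Their poses are not given: they have to be found in the camera images.
- drag_hook: drag hook lying flat on the table, 0.22 kg, used the way it lies. Origin on its underside, below the balance and grip point; +x along the shank to the hook end, +z up. Handle: flat steel bar with pale wooden scales, 16 mm wide (y), 22 mm high, x = -80 to +30 mm, hanging ring behind it to x = -102. Shank: 8 mm round bar, axis at z = 11 mm, to x = 118 mm.
- hook_tip (a point): middle of the hook's finger: at the end of the shank the 8 mm bar turns square into a level finger, axis at x = 118, z = 11 mm in the hook's frame, ending at y = +21 mm (to the hook's left). This point is at y = 10.
- stand: fixed dark steel cutting stand with slatted top, 222 mm deep (x), 176 wide, 78 high. Origin on the table under the middle of its lip; its front looks to its -x. Under the front ledge it is open from y = -82 to +82 mm, down to a 4 mm base plate on which the pan slides straight along the stand's x (1 to 6 N). A spring roller holds the pan home and yields to a steady pull of 5 to 15 N.
- lip_mid (a point): middle of the lower front edge of the ledge's lip (x = 0, y = 0, z = 64 mm in the stand's frame). The ledge is a solid plate, the front 108 mm of the top: lip 6 mm thick, its underside 64 mm above the table; behind it the plate's underside is at 72 mm.
- pan: open steel pan in the stand, 108 mm long, 136 wide, 42 high, about 0.5 kg, hot: only the hook may touch it. Origin under the middle of its front wall, axes as the stand's. Its x in the stand's frame is +105 mm fully home (the start; front wall 105 mm behind the lip's front face) and +30 mm out against its stop. Up to 20 N is allowed between hook and pan, and between hook and stand.
- drawbar_pin (a point): upright pin on the middle of the pan's front, 10 mm before its front wall, 40 mm above the table. From it the drawbar eye sticks out to the front under the ledge, hidden: an upright ring of 8 mm bar, 26 mm inside and 42 mm outside diameter, in the vertical plane of the bar, its centre 60 mm from the pin and level with this point.
- pan_front (a point): top middle of the pan's front wall. The drawbar eye before it is seized on its pin, askew to the left or right by an unmeasured angle of up to 0.5 rad, so the ring may be up to 29 mm off the middle (its front up to 37 mm). It will not turn under some 20 N: slide the hook's finger sideways through the ring until the shank touches it lightly.
- tube_offcut: rusty square tube offcut, 140 x 40 x 40 mm, lying on the slats of the stand; a bystander, leave it alone
- spanner: combination spanner, 227 x 34 x 8 mm, lying flat on the table; a bystander, leave it alone
- pliers: red-handled pliers, 178 x 51 x 14 mm, lying on the table; a bystander, leave it alone
- tape_measure: black tape measure, 62 x 75 x 35 mm, on the table; a bystander, leave it alone
- pipe_offcut: short rusty pipe standing on end, 43 mm diameter, 70 mm tall; a bystander, leave it alone
- mug: enamel mug, 80 mm diameter, 86 mm tall; a bystander, leave it alone

How it is judged:
By the outcome, as a careful person would: the job done as asked, in the order asked, and still so for the second after the job is handed in, with the robot touching nothing.
It also fails if it takes over 67 s, if anything falls off the work surface, if the arm or the gripper's body presses on something with over 40 N, if the wrist force passes 120 N, or if a joint passes its speed limit or range.

## Working session

There is one attempt and no reset: what is moved stays moved. The work goes in short steps, Python scripts to look and compute and a shell command to move; the robot and the scene stay as the last step left them, time stands still between calls to the robot, and variables do not carry over. Pictures are saved under pics/ and viewed, at most 10 in all, crops included, and the job is handed in when it is done.

```bash
mkdir -p pics; cat > h.py <<'E'
import numpy as np, cv2
from station import arm
def ray(cam,uv,cal=None):
    c=cal or arm.get_calibration(cam)
    p=cv2.undistortPoints(np.array(uv,float).reshape(-1,1,2),np.array(c["camera_matrix"]),np.array(c["distortion"])).reshape(-1,2)
    T=np.array(c["pose"]); d=np.c_[p,np.ones(len(p))]@T[:3,:3].T
    return T[:3,3],d
def onz(cam,uv,z,cal=None):
    o,d=ray(cam,uv,cal); return o+d*((z-o[2])/d[:,2])[:,None]
def proj(cam,P,cal=None):
    c=cal or arm.get_calibration(cam); T=np.linalg.inv(np.array(c["pose"]))
    return cv2.projectPoints(np.array(P,float).reshape(-1,3),cv2.Rodrigues(T[:3,:3])[0],T[:3,3],np.array(c["camera_matrix"]),np.array(c["distortion"]))[0].reshape(-1,2)
E
python3 - <<'E'
from h import *
for n in ("scene","side"):
    cv2.imwrite(f"pics/{n}0.png",arm.get_image(n)[:,:,::-1])
    for t in ("drag_hook","stand","pan","tube_offcut"):
        for r in arm.silhouettes(n,t)[:2]:
            print(n,t,round(r["conf"],2),r["box"])
    print(np.round(arm.get_calibration(n)["pose"],2).tolist())
s=arm.state();print(s["eef_pos"],np.round(s["ee_rot"],3).tolist())
E
```

```text
scene drag_hook 0.93 [249.5, 281.6, 323.6, 340.2]
scene stand 0.72 [248.3, 171.1, 350.5, 235.4]
scene pan 0.38 [275.5, 210.6, 287.5, 220.3]
scene tube_offcut 0.64 [276.4, 169.0, 318.9, 199.5]
scene tube_offcut 0.19 [280.5, 208.6, 284.2, 217.4]
[[0.79, -0.32, 0.53, -94.35], [-0.62, -0.38, 0.69, -930.06], [-0.02, -0.87, -0.5, 717.69], [0.0, 0.0, 0.0, 1.0]]
side drag_hook 0.64 [357.8, 240.0, 465.4, 247.7]
side stand 0.91 [211.7, 259.1, 298.7, 366.0]
side tube_offcut 0.75 [211.5, 240.1, 243.5, 302.7]
[[-0.99, -0.08, 0.15, 451.82], [-0.17, 0.38, -0.91, 923.74], [0.02, -0.92, -0.39, 469.12], [0.0, 0.0, 0.0, 1.0]]
[5.49969886e+02 1.57246997e-02 2.56244185e+02] [[-0.0, 1.0, -0.0], [1.0, 0.0, 0.0], [0.0, -0.0, -1.0]]
```

View pics/scene0.png

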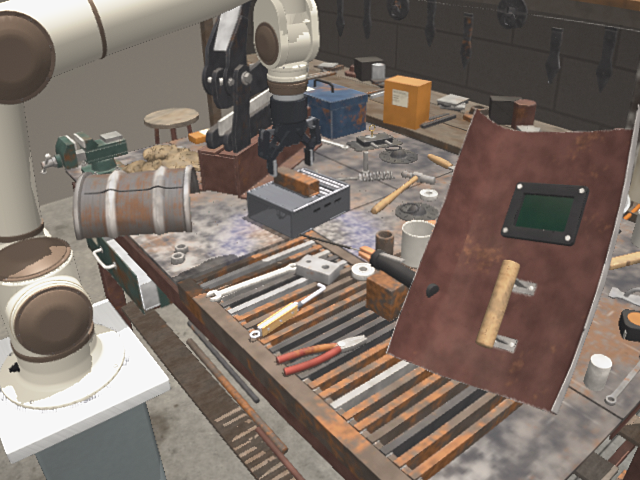

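View pics/side0.png

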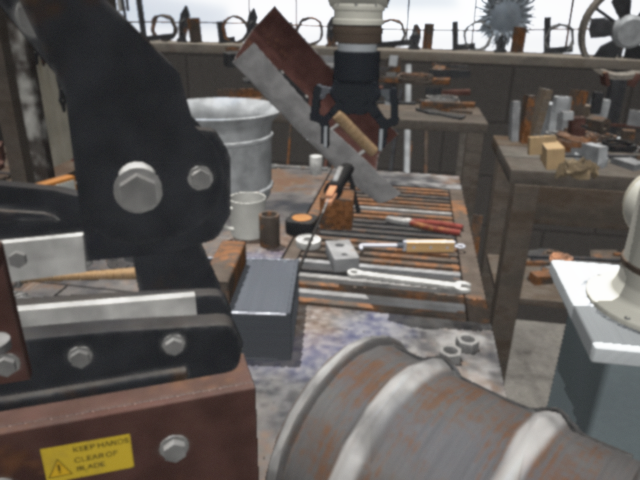

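The scene shows the hook from its ring at (255,335) to its tip at about (325,288). The stand is at (248–350,171–235) with its front facing the robot, and the tube lies on top. The side view shows the stand at (230–298,260–365).

```bash
python3 - <<'E'
from h import *
print("hook ring,handle end,tip",onz("scene",[[255,335],[293,310],[322,288]],11).round())
print("side hook",onz("side",[[463,245],[410,245],[360,245]],11).round())
print("stand scene top front L/R, lower",onz("scene",[[249,188],[280,209],[350,183]],78).round(), onz("scene",[[249,222],[283,235]],0).round())
print("stand side front top",onz("side",[[298,261],[294,312],[232,312]],78).round())
cv2.imwrite("pics/w0.png",arm.get_image("wrist")[:,:,::-1])
im=arm.get_image("scene")[150:350,220:380,::-1]
a=np.hstack([cv2.resize(im[0:100],None,fx=5,fy=5,interpolation=cv2.INTER_CUBIC)])
cv2.imwrite("pics/sc.png",a)
E
```

```text
hook ring,handle end,tip [[ 332. -166.   11.]
 [ 437. -147.   11.]
 [ 533. -123.   11.]]
side hook [[ 325. -169.   11.]
 [ 435. -145.   11.]
 [ 538. -123.   11.]]
stand scene top front L/R, lower [[614. 296.  78.]
 [606. 138.  78.]
 [843. 145.  78.]] [[583. 258.   0.]
 [613. 141.   0.]]
stand side front top [[619. 117.  78.]
 [591. 279.  78.]
 [675. 297.  78.]]
```

View pics/w0.png

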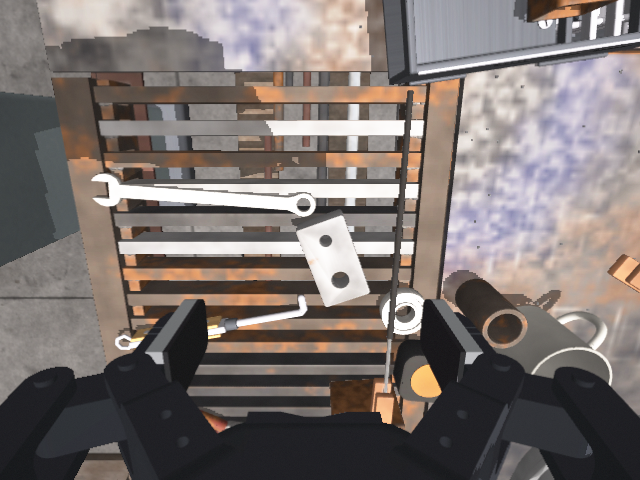

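View pics/sc.png

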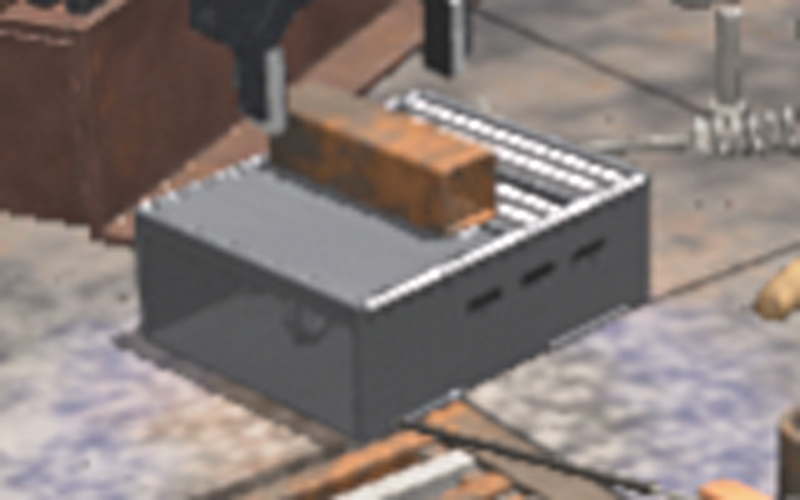

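The wrist view shows the hook from its ring at (124,342) along the shank (240,322) to the corner (304,314), with the finger pointing up to (302,297). A black rod lies to the right of the stand's front. The zoomed scene shows the stand's corners and the eye just under the ledge at full-picture pixel (281,215).

```bash
cat > m.py <<'E'
from h import *
from scipy.optimize import least_squares
S={(0,88,78):(248,191.4),(0,-88,78):(292.4,211.6),(0,-88,0):(291.6,237.4),(222,-88,78):(349.6,186),(222,-88,0):(349,209.6),(0,88,0):(248,217)}
D={(0,-88,78):(298,261),(0,88,78):(294,312),(0,88,0):(291,362)}
def w(p,P): c,s=np.cos(p[2]),np.sin(p[2]); P=np.array(P,float); return np.c_[p[0]+c*P[:,0]-s*P[:,1],p[1]+s*P[:,0]+c*P[:,1],P[:,2]]
f=lambda p:np.r_[(proj("scene",w(p,list(S)))-np.array(list(S.values()))).ravel(),(proj("side",w(p,list(D)))-np.array(list(D.values()))).ravel()]
r=least_squares(f,[605,215,0],loss="soft_l1");p=r.x
print("stand",p.round(3));print(f(p).round(1))
g=onz("scene",[[281.5,215.5]],40)[0]; d=g[:2]-p[:2];c,s=np.cos(p[2]),np.sin(p[2])
print("ring world",g.round(),"in stand",c*d[0]+s*d[1],-s*d[0]+c*d[1])
h=onz("wrist",[[124,342],[240,322.5],[304,313],[302,298]],11);print("hook",h.round(1).tolist())
yaw=np.arctan2(*(h[2]-h[0])[[1,0]]);print("yaw",yaw,h[2][:2]-118*np.array([np.cos(yaw),np.sin(yaw)]))
print(arm.state()["time"])
E
python3 m.py
python3 - <<'E'
from h import *
im=arm.get_image("wrist")
for r in arm.silhouettes("wrist","drag_hook")[:2]:
    m=r["mask"].astype(bool);print(r["conf"],r["box"])
    v,u=np.nonzero(m);P=onz("wrist",np.c_[u,v],14)[:,:2];c=P.mean(0);d=np.linalg.svd(P-c,full_matrices=False)[2][0]*1
    d*=np.sign(d[0]);t=(P-c)@d;print(c,np.arctan2(d[1],d[0]),t.min(),t.max(), c+d*t.max(),"origin from ring end",c+d*(t.min()+102))
E
```

```text
stand [6.07358e+02 1.96497e+02 1.50000e-01]
[-2.8  0.1 -1.2 -0.3  0.8  1.3  0.1 -2.4  0.4 -0.4 -0.6  0.4  0.3 -2.1
 -2.8  1.3  0.3 -1.6]
ring world [630. 168.  40.] in stand 17.86213244905835 -31.523468031238266
hook [[333.5, -162.9, 11.0], [467.6, -137.6, 11.0], [539.4, -125.7, 11.0], [537.4, -107.3, 11.0]]
yaw 0.1787746250504737 [ 423.30037453 -146.65926871]
0.6
0.65 [117.3, 296.0, 307.4, 350.8]
[ 449.96200233 -138.00298032] 0.19777840592146015 -126.34535356083066 94.940573337815 [ 543.0517587  -119.34796159] origin from ring end [ 426.09124874 -142.78663614]
```

```bash
python3 -m creep '[[[1,0,0,10,0,0,-0.18],[1,0,0,10,0,0,-0.18],[1,0,0,10,0,0,-0.18],[1,0,0,10,0,0,-0.18],[1,0,0,10,0,0,-0.18],[1,0,0,10,0,0,-0.18],[1,0,0,10,0,0,-0.18],[1,0,0,10,0,0,-0.18]]]' 60
python3 - <<'E'
from h import *
s=arm.state();R=np.array(s["ee_rot"]);print(s["joint_pos"]);print(R.T@(np.array([424,-145,150])-s["eef_pos"]),np.arctan2(R[1,0],R[0,0]))
print(np.round(arm.get_calibration("wrist")["pose"],2).tolist())
# eye angle from the scene silhouette
exec(open("m.py").read().split('g=onz')[0])
t=np.linspace(0,2*np.pi,60)
for a in (-.5,-.3,0,.2,.3,.4,.5):
    P=[]
    for k in t:
      for n in np.linspace(0,2*np.pi,8):
        rr=17+4*np.cos(n);L=60+rr*np.cos(k);o=4*np.sin(n)
        P.append((95-L*np.cos(a)+o*np.sin(a),-L*np.sin(a)-o*np.cos(a),40+rr*np.sin(k)))
    q=proj("scene",w(p,P));print(a,q.min(0).round(1),q.max(0).round(1))
print("box 275.5 210.6 287.5 220.3")
E
```

```text
time: 1.7
eef_pos: [550.0, 0.0, 176.0]
ee_rot: [[-0.992, 0.125, 0.0], [0.125, 0.992, -0.0], [-0.0, -0.0, -1.0]]
contact_force: [0.3, -0.3, 0.5]
width: 1.0
gripper_force: 0.0
[ 2.96107342e-05  7.12822208e-02  4.17479040e-03  1.50367513e+00
 -2.90835554e-05  1.24859079e-01]
[ 106.94469557 -159.56476168   25.96517301] 3.0167631853537533
[[0.12, 0.95, 0.29, 476.01], [0.99, -0.12, -0.04, 10.42], [-0.0, 0.29, -0.96, 294.15], [0.0, 0.0, 0.0, 1.0]]
stand [6.07358e+02 1.96497e+02 1.50000e-01]
[-2.8  0.1 -1.2 -0.3  0.8  1.3  0.1 -2.4  0.4 -0.4 -0.6  0.4  0.3 -2.1
 -2.8  1.3  0.3 -1.6]
-0.5 [265.  198.3] [280.3 212.6]
-0.3 [267.  199.9] [281.3 214.5]
0 [271.7 202. ] [284.2 217.2]
0.2 [276.1 203. ] [286.6 218.6]
0.3 [278.6 203.4] [288.  219.1]
0.4 [281.3 203.7] [289.4 219.6]
0.5 [284.1 203.9] [290.9 219.9]
box 275.5 210.6 287.5 220.3
```

```bash
python3 -m creep '[[[1,27,-40,6,0,0,0],[1,27,-40,6,0,0,0],[1,27,-40,6,0,0,0],[1,26,-40,6,0,0,0],[0.6,0,0,0,0,0,-0.155],[0.6,0,0,0,0,0,-0.155],[0.6,0,0,0,0,0,0],[0.6,0,0,0,0,0,0]]]'
cat > hk.py <<'E'
from h import *
s=arm.state();im=arm.get_image("wrist");cv2.imwrite("pics/w1.png",im[:,:,::-1])
for r in arm.silhouettes("wrist","drag_hook")[:1]:
    m=r["mask"].astype(bool);print(r["conf"],r["box"])
    v,u=np.nonzero(m);P=onz("wrist",np.c_[u,v],14)[:,:2];c=P.mean(0);d=np.linalg.svd(P-c,full_matrices=False)[2][0]
    d*=np.sign(d[0]);t=(P-c)@d;print(c,np.arctan2(d[1],d[0]),t.min(),t.max(),"from ring",c+d*(t.min()+102),"from tip",c+d*(t.max()-122))
R=np.array(s["ee_rot"]);print(s["eef_pos"],np.arctan2(R[1,1],R[0,1]))
E
python3 hk.py
```

```text
time: 2.7
eef_pos: [423.1, -144.6, 152.3]
ee_rot: [[-0.985, -0.175, 0.0], [-0.175, 0.985, -0.0], [-0.0, -0.0, -1.0]]
contact_force: [0.6, 0.4, -0.1]
width: 0.601
gripper_force: 0.0
0.63 [294.6, 82.6, 340.5, 368.4]
[ 414.50721235 -146.54741435] 0.204454415421219 -92.11061223689 129.5869858218088 from ring [ 424.19062297 -144.5395426 ] from tip [ 421.93617568 -145.0070061 ]
[ 423.10428249 -144.58392153  152.32125401] 1.746901852177396
```

View pics/w1.png

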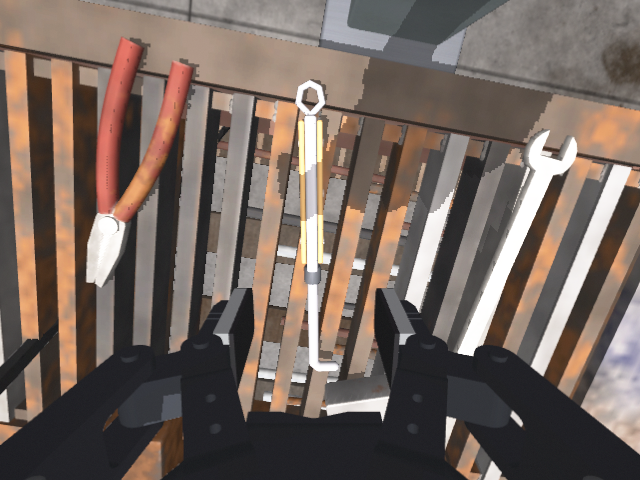

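The wrist view shows the hook lined up between the open jaws, ring at (310,97), handle to (312,275), corner at (314,362) and finger to the right. The block near (355,395) lies just past the finger.

```bash
python3 - <<'E'
from h import *
h=onz("wrist",[[310.5,97],[313,360]],11)[:,:2];d=h[1]-h[0];y=np.arctan2(d[1],d[0]);L=np.hypot(*d);o=h[1]-118*d/L
print(h,y,L,o)
s=arm.state();R=np.array(s["ee_rot"]);print(R.T@(np.r_[o,29]-s["eef_pos"]))
E
```

```text
[[ 333.40363028 -161.80121679]
 [ 534.11310715 -124.17081168]] 0.18533533094017915 204.20661471990724 [ 418.13391469 -145.91539527]
[  5.12633114  -0.46493439 123.24190051]
```

```bash
python3 -m creep '[[[0.5,2,-0.5,40,0,0,-0.009],[0.5,0,0,40,0,0,0],[0.5,0,0,30,0,0,0],[0.5,0,0,13,0,0,0],[0,0,0,0,0,0,0],[0,0,0,0,0,0,0],[0,0,0,0,0,0,0],[0,0,0,0,0,0,0]]]' 80
python3 - <<'E'
from h import *
s=arm.state();print({k:np.round(s[k],2) for k in ("eef_pos","contact_force","ft_torque","width","gripper_force")})
E
```

```text
time: 3.8
eef_pos: [421.9, -145.7, 30.5]
ee_rot: [[-0.982, -0.187, 0.002], [-0.187, 0.982, -0.001], [-0.002, -0.001, -1.0]]
contact_force: [-1.3, 1.1, 7.5]
width: 0.168
gripper_force: 80.1
{'eef_pos': array([ 421.87, -145.74,   30.47]), 'contact_force': array([-1.33,  1.06,  7.49]), 'ft_torque': array([ 0.12,  0.28, -0.03]), 'width': np.float64(0.17), 'gripper_force': np.float64(80.08)}
```

```bash
python3 -m creep '[[[0,0,0,-8,0,0,0],[0,0,0,-20,0,0,0],[0,0,0,-35,0,0,0],[0,0,0,-40,0,0,0],[0,0,5,-40,0,0,0],[0,-10,20,-30,0,0,0],[0,-20,45,-20,0,0,0],[0,-20,50,-5,0,0,0]]]' && python3 -m creep '[[[0,-20,50,0,0,0,0],[0,-20,50,0,0,0,0],[0,-15,45,0,0,0,0],[0,-10,30,0,0,0,0],[0,-5,15,0,0,0,0.037],[0,-5,5,0,0,0,0],[0,0,0,0,0,0,0],[0,0,0,0,0,0,0]]]'
python3 - <<'E'
from h import *
s=arm.state();print({k:np.round(s[k],2) for k in ("eef_pos","contact_force","ft_torque","joint_pos")})
cv2.imwrite("pics/w2.png",arm.get_image("wrist")[:,:,::-1])
E
```

```text
time: 4.8
eef_pos: [448.4, -17.3, 229.2]
ee_rot: [[-0.983, -0.185, 0.003], [-0.185, 0.983, -0.0], [-0.002, -0.001, -1.0]]
contact_force: [0.4, 0.5, -2.6]
width: 0.163
gripper_force: 79.1
time: 5.8
eef_pos: [485.2, 186.4, 227.4]
ee_rot: [[-0.989, -0.15, -0.0], [-0.15, 0.989, -0.0], [0.0, -0.0, -1.0]]
contact_force: [0.3, -0.0, -1.5]
width: 0.16
gripper_force: 79.1
{'eef_pos': array([485.24, 186.45, 227.4 ]), 'contact_force': array([ 0.31, -0.01, -1.47]), 'ft_torque': array([-0.01, -0.  , -0.04]), 'joint_pos': array([ 0.37,  0.01,  0.04,  1.6 , -0.  ,  0.22])}
```

View pics/w2.png

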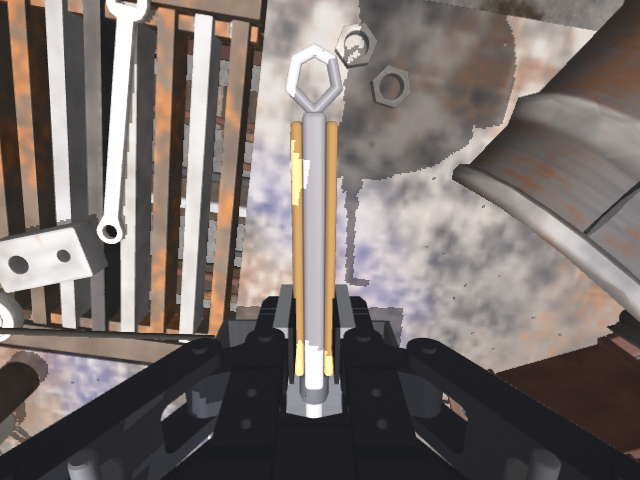

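The wrist view shows the hook held straight, ring at (315,80) and handle vertical. The gripper hides the stand. The spanner and block are at left, (110,230) and (50,260).

```bash
python3 - <<'E'
from h import *
s=arm.state();R=np.array(s["ee_rot"]);e=s["eef_pos"]
q=onz("wrist",[[315,45],[314,80],[314,390]],e[2]-19.5);print("hook in tool",((q-e)@R).round(1))
print(onz("wrist",[[50,260],[90,228],[100,275]],25).round(),onz("wrist",[[110,230]],8).round())
t=np.array([480.5,112.6,59.5]);print(R.T@(t-e))
E
```

```text
hook in tool [[100.    1.5  19.5]
 [ 89.    1.2  19.5]
 [-40.8   1.2  19.5]]
[[570. -50.  25.]
 [532. -12.  25.]
 [578.  -4.  25.]] [[538.  -3.   8.]]
[ 15.77508325 -72.26052508 167.93717272]
```

```bash
python3 -m creep '[[[0,8,-25,0,0,0,0],[0,8,-30,10,0,0,0],[0,0,-17,30,0,0,0],[0,0,0,45,0,0,0],[0,0,0,40,0,0,0],[0,0,0,28,0,0,0],[0,0,0,15,0,0,0],[0,0,0,0,0,0,0]]]'
python3 - <<'E'
from h import *
s=arm.state();print(np.round(s["contact_force"],2),np.round(s["ft_torque"],2),s["eef_pos"])
a=arm.get_image("scene")[155:255,225:355,::-1];b=arm.get_image("side")[235:375,205:375,::-1]
a=cv2.resize(a,(600,462),interpolation=cv2.INTER_CUBIC)
cv2.imwrite("pics/sc2.png",a); cv2.imwrite("pics/sd2.png",cv2.resize(b,(680,560),interpolation=cv2.INTER_CUBIC))
E
```

```text
time: 6.85
eef_pos: [479.9, 113.2, 59.0]
ee_rot: [[-0.989, -0.15, -0.001], [-0.15, 0.989, -0.0], [0.001, -0.0, -1.0]]
contact_force: [-0.1, -0.4, -1.3]
width: 0.166
gripper_force: 79.1
[-0.12 -0.43 -1.34] [0.04 0.02 0.02] [479.884243   113.19966704  58.95528664]
```

View pics/sc2.png

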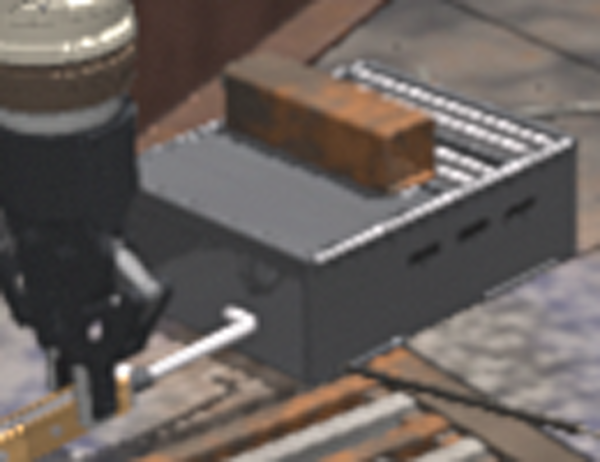

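The zoomed scene shows the hook tip just short of the lip, with its corner at full-picture (279.2,224.8). The eye's dark lower arc sits up and behind it at about (281.8,214), to the left of the front right post at (293,212).

```bash
python3 - <<'E'
exec(open("m.py").read().split('g=onz')[0])
s=arm.state();e=s["eef_pos"];R=np.array(s["ee_rot"])
c=e+R@[-118,0,19.5];t=e+R@[-118,21,19.5]
print("pred corner,tip",proj("scene",[c,t]).round(1))
# refit right-side corners only, scene
S={(0,-88,78):(293,211.7),(0,-88,0):(291.4,237.7),(222,-88,78):(349.5,185.5),(222,-88,0):(349.6,210.3),(0,88,78):(248,191.4)}
print("stand",least_squares(f,[605,215,0],loss="soft_l1").x); D={}
f=lambda p:(proj("scene",w(p,list(S)))-np.array(list(S.values()))).ravel()
q=least_squares(f,[605,215,0],loss="soft_l1");print("scene only",q.x,q.fun.round(1))
# pixel difference map near tip
J=proj("scene",[c,c+[10,0,0],c+[0,10,0]]);print((J-J[0]).round(2))
for r in arm.silhouettes("scene","pan")[:2]:print(r["conf"],r["box"])
for n in("drag_hook",):
  for r in arm.silhouettes("scene",n)[:2]:print(r["conf"],r["box"])
d=c[:2]-p[:2];print("corner in stand",np.cos(p[2])*d[0]+np.sin(p[2])*d[1],-np.sin(p[2])*d[0]+np.cos(p[2])*d[1])
E
```

```text
stand [6.07358e+02 1.96497e+02 1.50000e-01]
[-2.8  0.1 -1.2 -0.3  0.8  1.3  0.1 -2.4  0.4 -0.4 -0.6  0.4  0.3 -2.1
 -2.8  1.3  0.3 -1.6]
pred corner,tip [[279.3 224. ]
 [273.6 221.4]]
stand [6.07193469e+02 1.96081690e+02 1.49192057e-01]
scene only [6.07466013e+02 1.95925860e+02 1.34366250e-01] [-2.  -0.1  0.8  1.3  1.  -1.4  0.6 -0.5 -2.3 -0. ]
[[ 0.    0.  ]
 [ 3.27 -1.2 ]
 [-2.25 -1.44]]
0.63 [209.3, 222.6, 278.6, 262.4]
0.81 [210.4, 222.8, 278.2, 261.0]
corner in stand -19.433079061467573 -62.941765181972855
```

View pics/sd2.png

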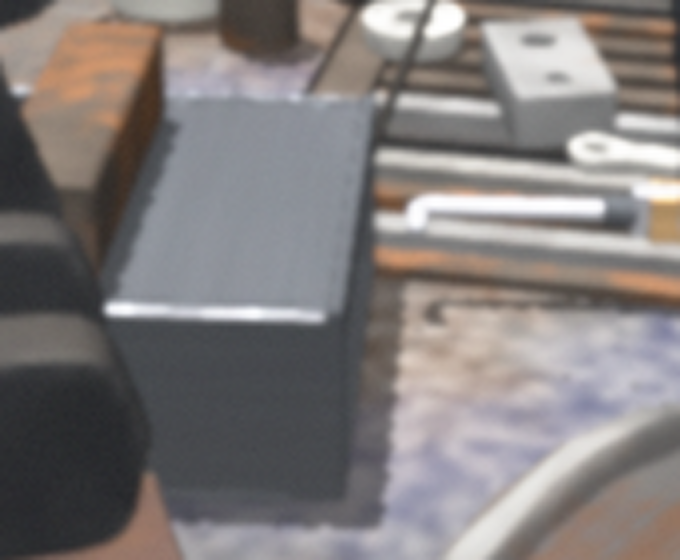

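The side view shows the hook level, its tip just short of the lip and below the ledge top. I'll move it in slowly.

```bash
python3 -m creep '[[[0,-4,-2,0,0,0,0],[0,-5,-2,0,0,0,0],[0,-5,0,0,0,0,0],[0,-5,0,0,0,0,0],[0,-5,0,0,0,0,0],[0,-4,0,0,0,0,0],[0,-2,0,0,0,0,0],[0,0,0,0,0,0,0]]]' && python3 -m creep '[[[0,-4,0,0,0,0,0],[0,-4,0,0,0,0,0],[0,-4,0,0,0,0,0],[0,-4,0,0,0,0,0],[0,-4,0,0,0,0,0],[0,-4,0,0,0,0,0],[0,-2,0,0,0,0,0],[0,0,0,0,0,0,0]]]'
```

```text
time: 8.05
eef_pos: [510.6, 114.1, 59.2]
ee_rot: [[-0.989, -0.151, -0.0], [-0.151, 0.989, -0.0], [0.0, -0.0, -1.0]]
contact_force: [-0.9, 0.2, -2.2]
width: 0.162
gripper_force: 79.1
time: 9.05
eef_pos: [536.3, 118.1, 59.2]
ee_rot: [[-0.989, -0.151, -0.0], [-0.151, 0.989, -0.0], [0.0, 0.0, -1.0]]
contact_force: [-0.2, 0.5, -2.1]
width: 0.162
gripper_force: 79.1
```

```bash
python3 -m creep '[[[0,0,2,0,0,0,0],[0,0,2,0,0,0,0],[0,0,2,0,0,0,0],[0,0,2,0,0,0,0],[0,0,2,0,0,0,0],[0,0,2,0,0,0,0],[0,0,1,0,0,0,0],[0,0,1,0,0,0,0]]]' && python3 -m creep '[[[0,0,1,0,0,0,0],[0,0,1,0,0,0,0],[0,0,1,0,0,0,0],[0,0,1,0,0,0,0],[0,0,1,0,0,0,0],[0,0,1,0,0,0,0],[0,0,1,0,0,0,0],[0,0,1,0,0,0,0]]]'
```

```text
time: 10.05
eef_pos: [534.1, 131.9, 59.3]
ee_rot: [[-0.989, -0.151, -0.0], [-0.151, 0.989, -0.0], [0.0, -0.0, -1.0]]
contact_force: [0.7, 0.5, -2.5]
width: 0.163
gripper_force: 79.1
time: 11.05
eef_pos: [532.9, 139.9, 59.3]
ee_rot: [[-0.989, -0.151, 0.0], [-0.151, 0.989, 0.0], [-0.0, 0.0, -1.0]]
contact_force: [-0.0, 0.1, -2.7]
width: 0.164
gripper_force: 79.1
```

```bash
python3 -m creep '[[[0,0,1,0,0,0,0],[0,0,1,0,0,0,0],[0,0,1,0,0,0,0],[0,0,1,0,0,0,0],[0,0,1,0,0,0,0],[0,0,1,0,0,0,0],[0,0,1,0,0,0,0],[0,0,0.5,0,0,0,0]]]'
```

```text
time: 12.05
eef_pos: [531.8, 147.3, 59.3]
ee_rot: [[-0.989, -0.151, -0.0], [-0.151, 0.989, 0.0], [0.0, 0.0, -1.0]]
contact_force: [0.2, 0.1, -2.3]
width: 0.161
gripper_force: 79.1
```

```bash
python3 -m creep '[[[0,0,1,0,0,0,0],[0,0,1,0,0,0,0],[0,0,1,0,0,0,0],[0,0,1,0,0,0,0],[0,0,1,0,0,0,0],[0,0,1,0,0,0,0],[0,0,0.5,0,0,0,0],[0,0,0,0,0,0,0]]]'
```

```text
time: 13.05
eef_pos: [530.8, 153.6, 59.3]
ee_rot: [[-0.989, -0.151, 0.0], [-0.151, 0.989, -0.0], [-0.0, -0.0, -1.0]]
contact_force: [-0.3, -0.3, -1.7]
width: 0.164
gripper_force: 79.1
```

```bash
python3 -m creep '[[[0,0,1,0,0,0,0],[0,0,1,0,0,0,0],[0,0,1,0,0,0,0],[0,0,0.5,0,0,0,0],[0,0,0.5,0,0,0,0],[0,0,0.5,0,0,0,0],[0,0,0.5,0,0,0,0],[0,0,0,0,0,0,0]]]'
```

```text
time: 14.05
eef_pos: [530.1, 158.6, 59.3]
ee_rot: [[-0.989, -0.151, 0.0], [-0.151, 0.989, 0.0], [-0.0, 0.0, -1.0]]
contact_force: [-0.8, -0.8, -2.3]
width: 0.162
gripper_force: 79.1
```

```bash
python3 -m creep '[[[0,0,1,0,0,0,0],[0,0,1,0,0,0,0],[0,0,1,0,0,0,0],[0,0,0.5,0,0,0,0],[0,0,0.5,0,0,0,0],[0,0,0.5,0,0,0,0],[0,0,0.5,0,0,0,0],[0,0,0,0,0,0,0]]]'
```

```text
time: 15.05
eef_pos: [529.2, 163.4, 59.2]
ee_rot: [[-0.989, -0.151, -0.0], [-0.151, 0.989, -0.0], [0.0, -0.0, -1.0]]
contact_force: [-0.9, -2.3, -2.0]
width: 0.165
gripper_force: 79.1
```

```bash
python3 -m creep '[[[0,1,-0.5,0,0,0,0],[0,1,0,0,0,0,0],[0,1,0,0,0,0,0],[0,1,0,0,0,0,0],[0,1,0,0,0,0,0],[0,1,0,0,0,0,0],[0,1,0,0,0,0,0],[0,1,0,0,0,0,0]]]'
```

```text
time: 16.05
eef_pos: [521.4, 161.8, 59.3]
ee_rot: [[-0.989, -0.151, -0.0], [-0.151, 0.989, 0.0], [0.0, 0.0, -1.0]]
contact_force: [-0.1, -0.1, -2.7]
width: 0.163
gripper_force: 79.1
```

```bash
python3 -m creep '[[[0,1,0,0,0,0,0],[0,1,0,0,0,0,0],[0,0.5,0,0,0,0,0],[0,0.5,0,0,0,0,0],[0,0.5,0,0,0,0,0],[0,0.5,0,0,0,0,0],[0,0.5,0,0,0,0,0],[0,0,0,0,0,0,0]]]'
```

```text
time: 17.05
eef_pos: [518.2, 161.4, 59.7]
ee_rot: [[-0.989, -0.151, 0.003], [-0.151, 0.989, 0.001], [-0.003, 0.0, -1.0]]
contact_force: [9.0, 1.7, -3.9]
width: 0.163
gripper_force: 78.8
```

```bash
python3 -m creep '[[[0,0.2,0,0,0,0,0],[0,0.2,0,0,0,0,0],[0,0.2,0,0,0,0,0],[0,0.2,0,0,0,0,0],[0,0.2,0,0,0,0,0],[0,0.2,0,0,0,0,0],[0,0,0,0,0,0,0],[0,0,0,0,0,0,0]]]'
```

```text
time: 18.05
eef_pos: [517.0, 161.3, 59.8]
ee_rot: [[-0.989, -0.151, 0.003], [-0.151, 0.989, 0.001], [-0.003, 0.0, -1.0]]
contact_force: [8.5, 2.4, -3.3]
width: 0.161
gripper_force: 78.8
```

```bash
python3 -m creep '[[[0,0.3,0,0,0,0,0],[0,0.3,0,0,0,0,0],[0,0.4,0,0,0,0,0],[0,0.4,0,0,0,0,0],[0,0.4,0,0,0,0,0],[0,0.4,0,0,0,0,0],[0,0.4,0,0,0,0,0],[0,0.4,0,0,0,0,0]]]'
```

```text
time: 19.05
eef_pos: [514.0, 160.8, 59.7]
ee_rot: [[-0.989, -0.151, 0.003], [-0.151, 0.989, 0.001], [-0.003, 0.0, -1.0]]
contact_force: [8.7, 1.7, -5.1]
width: 0.168
gripper_force: 78.8
```

```bash
python3 -m creep '[[[0,0.6,0,0,0,0,0],[0,0.8,0,0,0,0,0],[0,1,0,0,0,0,0],[0,1.2,0,0,0,0,0],[0,1.2,0,0,0,0,0],[0,1.2,0,0,0,0,0],[0,1.2,0,0,0,0,0],[0,1.2,0,0,0,0,0]]]'
```

```text
time: 20.05
eef_pos: [505.1, 159.4, 59.6]
ee_rot: [[-0.989, -0.151, 0.001], [-0.151, 0.989, 0.0], [-0.001, 0.0, -1.0]]
contact_force: [4.7, 1.3, -3.4]
width: 0.157
gripper_force: 78.8
```

```bash
python3 -m creep '[[[0,1.4,0,0,0,0,0],[0,1.6,0,0,0,0,0],[0,1.7,0,0,0,0,0],[0,1.7,0,0,0,0,0],[0,1.7,0,0,0,0,0],[0,1.7,0,0,0,0,0],[0,1.7,0,0,0,0,0],[0,1.7,0,0,0,0,0]]]' && python3 -m creep '[[[0,1.7,0,0,0,0,0],[0,1.7,0,0,0,0,0],[0,1.7,0,0,0,0,0],[0,1.7,0,0,0,0,0],[0,1.7,0,0,0,0,0],[0,1.7,0,0,0,0,0],[0,1.7,0,0,0,0,0],[0,1.7,0,0,0,0,0]]]'
```

```text
time: 21.05
eef_pos: [491.4, 157.2, 59.3]
ee_rot: [[-0.989, -0.151, -0.0], [-0.151, 0.989, -0.0], [0.0, -0.0, -1.0]]
contact_force: [3.5, 0.9, -2.2]
width: 0.165
gripper_force: 79.1
time: 22.05
eef_pos: [477.9, 155.2, 59.3]
ee_rot: [[-0.989, -0.151, -0.0], [-0.151, 0.989, 0.0], [0.0, 0.0, -1.0]]
contact_force: [3.5, 0.5, -2.0]
width: 0.163
gripper_force: 79.1
```

```bash
python3 -m creep '[[[0,1.7,0,0,0,0,0],[0,1.7,0,0,0,0,0],[0,1.7,0,0,0,0,0],[0,1.7,0,0,0,0,0],[0,1.7,0,0,0,0,0],[0,1.7,0,0,0,0,0],[0,1.7,0,0,0,0,0],[0,1.7,0,0,0,0,0]]]' && python3 -m creep '[[[0,1.4,0,0,0,0,0],[0,1.2,0,0,0,0,0],[0,1,0,0,0,0,0],[0,1,0,0,0,0,0],[0,1,0,0,0,0,0],[0,1,0,0,0,0,0],[0,1,0,0,0,0,0],[0,1,0,0,0,0,0]]]'
```

```text
time: 23.05
eef_pos: [464.5, 153.1, 59.3]
ee_rot: [[-0.989, -0.151, 0.0], [-0.151, 0.989, -0.0], [-0.0, -0.0, -1.0]]
contact_force: [3.6, 1.3, -1.3]
width: 0.165
gripper_force: 79.1
time: 24.05
eef_pos: [456.0, 151.8, 59.3]
ee_rot: [[-0.989, -0.151, -0.0], [-0.151, 0.989, -0.0], [0.0, -0.0, -1.0]]
contact_force: [4.2, 0.4, -2.2]
width: 0.165
gripper_force: 79.1
```

```bash
python3 -m creep '[[[0,0.9,0,0,0,0,0],[0,0.8,0,0,0,0,0],[0,0.8,0,0,0,0,0],[0,0.7,0,0,0,0,0],[0,0.7,0,0,0,0,0],[0,0.7,0,0,0,0,0],[0,0.6,0,0,0,0,0],[0,0.6,0,0,0,0,0]]]'
```

```text
time: 25.05
eef_pos: [450.3, 151.0, 59.3]
ee_rot: [[-0.989, -0.151, -0.0], [-0.151, 0.989, -0.0], [0.0, 0.0, -1.0]]
contact_force: [3.4, 0.6, -2.6]
width: 0.164
gripper_force: 79.1
```

```bash
python3 -m creep '[[[0,0.5,0,0,0,0,0],[0,0.5,0,0,0,0,0],[0,0.5,0,0,0,0,0],[0,0.5,0,0,0,0,0],[0,0.4,0,0,0,0,0],[0,0.4,0,0,0,0,0],[0,0.4,0,0,0,0,0],[0,0.4,0,0,0,0,0]]]'
```

```text
time: 26.05
eef_pos: [447.6, 150.4, 59.5]
ee_rot: [[-0.989, -0.15, 0.002], [-0.15, 0.989, -0.0], [-0.002, -0.0, -1.0]]
contact_force: [8.9, 0.2, -4.0]
width: 0.164
gripper_force: 78.9
```

```bash
python3 -m creep '[[[0,0.2,0,0,0,0,0],[0,0.2,0,0,0,0,0],[0,0.2,0,0,0,0,0],[0,0,0,0,0,0,0],[0,0,0,0,0,0,0],[0,0,0,0,0,0,0],[0,0,0,0,0,0,0],[0,0,0,0,0,0,0]]]'
```

```text
time: 27.05
eef_pos: [447.3, 150.3, 59.6]
ee_rot: [[-0.989, -0.15, 0.002], [-0.15, 0.989, -0.0], [-0.002, -0.001, -1.0]]
contact_force: [9.7, 0.2, -3.6]
width: 0.165
gripper_force: 78.9
```

```bash
python3 -m creep '[[[0,0.3,0,0,0,0,0],[0,0.3,0,0,0,0,0],[0,0.2,0,0,0,0,0],[0,0,0,0,0,0,0],[0,0,0,0,0,0,0],[0,0,0,0,0,0,0],[0,0,0,0,0,0,0],[0,0,0,0,0,0,0]]]'
```

```text
time: 28.05
eef_pos: [447.0, 150.0, 59.8]
ee_rot: [[-0.989, -0.149, 0.004], [-0.149, 0.989, -0.0], [-0.003, -0.001, -1.0]]
contact_force: [11.2, -1.0, -3.8]
width: 0.161
gripper_force: 78.8
```

```bash
python3 -m creep '[[[0,-0.5,0,0,0,0,0],[0,-1,0,0,0,0,0],[0,-1.3,0,0,0,0,0],[0,-1.5,0,0,0,0,0],[0,-1.5,0,0,0,0,0],[0,-1.5,0,0,0,0,0],[0,-1.3,0,0,0,0,0],[0,-0.4,0,0,0,0,0]]]'
```

```text
time: 29.05
eef_pos: [454.4, 151.6, 59.2]
ee_rot: [[-0.989, -0.151, -0.0], [-0.151, 0.989, -0.0], [0.0, 0.0, -1.0]]
contact_force: [-0.4, -1.8, -1.4]
width: 0.162
gripper_force: 79.1
```

```bash
python3 -m creep '[[[0,0,-1,0,0,0,0],[0,0,-1.5,0,0,0,0],[0,0,-2,0,0,0,0],[0,0,-2,0,0,0,0],[0,0,-2,0,0,0,0],[0,0,-2,0,0,0,0],[0,0,-2,0,0,0,0],[0,0,-2,0,0,0,0]]]' && python3 -m creep '[[[0,0,-2.5,0,0,0,0],[0,0,-3,0,0,0,0],[0,0,-3,0,0,0,0],[0,0,-4,0,0,0,0],[0,0,-4,0,0,0,0],[0,0,-4,0,0,0,0],[0,0,-4,0,0,0,0],[0,0,-2,0,0,0,0]]]'
```

```text
time: 30.05
eef_pos: [456.5, 137.1, 59.3]
ee_rot: [[-0.989, -0.151, -0.0], [-0.151, 0.989, 0.0], [0.0, 0.0, -1.0]]
contact_force: [-0.2, 0.0, -2.1]
width: 0.166
gripper_force: 79.1
time: 31.05
eef_pos: [460.6, 110.8, 59.3]
ee_rot: [[-0.989, -0.15, 0.0], [-0.15, 0.989, -0.0], [-0.0, -0.0, -1.0]]
contact_force: [0.5, 0.3, -2.0]
width: 0.161
gripper_force: 79.1
```

```bash
python3 -m creep '[[[0,3,-1,0,0,0,0],[0,7,-1,0,0,0,0],[0,12,0,0,0,0,0],[0,16,0,0,0,0,0],[0,14,0,-5,0,0,0],[0,8,0,-20,0,0,0],[0,0,0,-30,0,0,0],[0,0,-5,-25,0,0,0]]]' && python3 -m creep '[[[0,2,-20,-10,0,0,-0.037],[0,2,-35,0,0,0,0],[0,2,-45,0,0,0,0],[0,2,-45,0,0,0,0],[0,2,-42,0,0,0,0],[0,2,-30,0,0,0,0],[0,2,-17,0,0,0,0],[0,2,-6,0,0,0,0]]]'
python3 - <<'E'
from h import *
s=arm.state();R=np.array(s["ee_rot"]);print(R.T@(np.array([421.9,-145.7,33])-s["eef_pos"]),np.arctan2(R[1,1],R[0,1])-np.pi/2)
E
```

```text
time: 32.05
eef_pos: [401.5, 95.2, 140.4]
ee_rot: [[-0.988, -0.151, 0.001], [-0.151, 0.988, 0.0], [-0.001, 0.0, -1.0]]
contact_force: [0.8, -0.1, -1.8]
width: 0.165
gripper_force: 79.1
time: 33.05
eef_pos: [430.3, -143.9, 149.2]
ee_rot: [[-0.982, -0.186, -0.0], [-0.186, 0.982, 0.0], [0.0, 0.0, -1.0]]
contact_force: [-0.3, 0.2, -0.9]
width: 0.168
gripper_force: 79.1
[  8.56563358  -0.20650666 116.20523611] 0.18750004548977928
```

```bash
python3 -m creep '[[[0,5,0,15,0,0,0],[0,3,0,25,0,0,0],[0,0,0,30,0,0,0],[0,0,0,25,0,0,0],[0,0,0,13,0,0,0],[0,0,0,6,0,0,0],[0,0,0,2,0,0,0],[0,0,0,0,0,0,0]]]' && python3 -m creep '[[[0,0,0,0.5,0,0,0],[0,0,0,0.4,0,0,0],[0,0,0,0.4,0,0,0],[0,0,0,0.3,0,0,0],[0,0,0,0.3,0,0,0],[0,0,0,0.3,0,0,0],[0,0,0,0,0,0,0],[0,0,0,0,0,0,0]]]'
```

```text
time: 34.05
eef_pos: [423.2, -145.3, 33.9]
ee_rot: [[-0.982, -0.187, 0.001], [-0.187, 0.982, -0.0], [-0.001, -0.0, -1.0]]
contact_force: [0.4, -0.6, -1.5]
width: 0.162
gripper_force: 79.1
time: 35.05
eef_pos: [422.8, -145.2, 31.1]
ee_rot: [[-0.982, -0.187, 0.0], [-0.187, 0.982, 0.0], [-0.0, 0.0, -1.0]]
contact_force: [-0.0, -0.5, -2.1]
width: 0.161
gripper_force: 79.1
```

```bash
python3 -m creep '[[[0,0,0,0.3,0,0,0],[0,0,0,0.3,0,0,0],[0,0,0,0.3,0,0,0],[0,0,0,0.2,0,0,0],[0,0,0,0.2,0,0,0],[0,0,0,0,0,0,0],[0,0,0,0,0,0,0],[0,0,0,0,0,0,0]]]'
```

```text
time: 36.05
eef_pos: [422.9, -145.2, 30.5]
ee_rot: [[-0.982, -0.187, 0.0], [-0.187, 0.982, -0.0], [-0.0, -0.0, -1.0]]
contact_force: [-4.8, 1.8, 7.4]
width: 0.164
gripper_force: 80.3
```

```bash
python3 -m creep '[[[0.22,0,0,0,0,0,0],[0.3,0,0,0,0,0,0],[0.45,0,0,0,0,0,0],[0.45,0,0,0,0,0,0],[0.45,0,0,-8,0,0,0],[0.45,0,0,-25,0,0,0],[0.45,0,0,-40,0,0,0],[0.45,0,0,-50,0,0,0]]]' && python3 -m creep '[[[0.45,0,0,-40,0,0,0],[0.45,0,0,-20,0,0,0],[0.45,0,0,0,0,0,0],[0.45,0,0,0,0,0,0],[0.45,0,0,0,0,0,0],[0.45,0,0,0,0,0,0],[0.45,0,0,0,0,0,0],[0.45,0,0,0,0,0,0]]]'
python3 - <<'E'
from h import *
a=arm.get_image("scene")[155:355,200:380,::-1]
cv2.imwrite("pics/end.png",cv2.resize(a,(540,600),interpolation=cv2.INTER_CUBIC))
E
```

```text
time: 37.05
eef_pos: [422.3, -145.0, 154.0]
ee_rot: [[-0.982, -0.187, -0.001], [-0.187, 0.982, 0.0], [0.001, 0.0, -1.0]]
contact_force: [1.1, -0.5, -0.5]
width: 0.45
gripper_force: 0.0
time: 38.05
eef_pos: [422.8, -145.2, 212.7]
ee_rot: [[-0.982, -0.187, -0.0], [-0.187, 0.982, 0.0], [0.0, 0.0, -1.0]]
contact_force: [-0.2, -0.0, 0.1]
width: 0.453
gripper_force: 0.0
```

View pics/end.png

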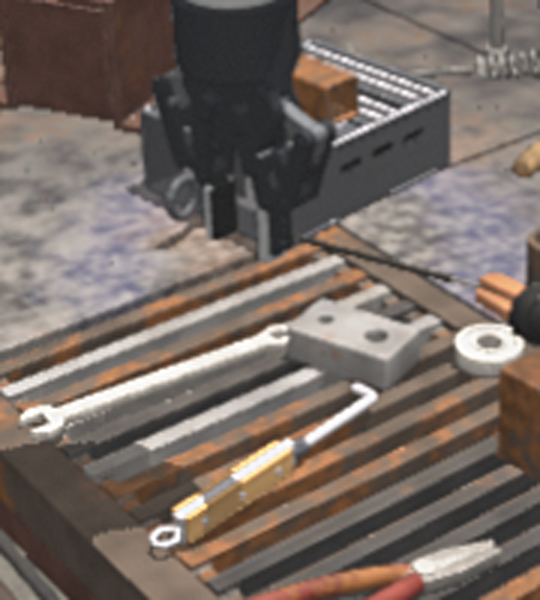

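The picture shows the hook flat where it began. The eye stands out in front of the ledge at full-picture (261,219), and nothing else looks moved.

```bash
python3 - <<'E'
from h import *
g=onz("scene",[[261,219.3]],40)[0];d=g[:2]-[607.3,196.3];print("eye in stand",.9888*d[0]+.1494*d[1],-.1494*d[0]+.9888*d[1])
arm.sign_off()
E
```

```text
eye in stand -31.483754657809428 -7.228576910227183
the job is handed in; nothing more can be done
```

I hooked the pan by its drawbar eye and drew it out until the pull rose and it stopped moving, which I took as its stop. The hook is unhooked and lying flat in its original place, and the job is handed in at about 38 s. The highest force I read on the pull was about 11 N.

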